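# Put the mixed-up vessels back on their own apparatus

### The arm

A 6-joint arm with a two-finger parallel gripper is mounted at the origin on the work surface. World frame = base frame: x ahead of the robot, y to its left, z up, the work surface at z = 0. Lengths are in mm, angles in rad, forces in N, time in s.
With the tool pointing down it reaches from about 300 to 875 mm from the base axis. Payload 6.4 kg.
Tool frame: the origin (TCP) lies at the very end of the fingers, on their centre line; the grasp point (between the pads) lies 19 mm behind it (manip.tcp_to_grasp is the distance from the TCP to the grasp point, in mm); z points along the fingers, y is the line along which they close (so a half turn about z gives the same grasp; the last joint's range is limited). The gripper opens to 85 mm and grips with 20 to 120 N. Pads are 22 mm wide; open, the fingers measure 114 mm over their backs; the gripper's body (76 mm by 85 mm) begins 54 mm behind the grasp point. The pads swing forward as they close: fully open they stand 13 mm farther back than shut.
Start: joints at [0.964, 0.181, 1.607, -0, 1.354, -0.206], TCP at [224.329, 529.45, 231.288] pointing down, gripper open.
Joint ranges: [-2.99, 2.99], [-0.89, 2.07], [0.3, 2.58], [-1.14, 4.28], [0, 2.63], [-3.12, 3.12]. Speed limits (rad/s): [2.57, 2.57, 3.01, 3.14, 3.14, 3.14].

### API

Orientations are given as a rotation vector (axis times angle).
In Python, from station import manip gives the robot as it stands. The module is installed in compiled form; this text tells all that it offers.
- The arm moves only by the tool jog_arm, never from a script. Its argument "moves" is a list of rows, each an object of numbers: "dx", "dy", "dz": the shift along the tool's x, y, z in cm; "turn": the turn about the tool's z in degrees; "gripper": the opening, from -1 (shut) to 1 (fully open). A call has exactly 8 rows; each row is the pose to reach, as a shift and turn from the pose commanded when the call began, along the tool's axes at that moment; what a row does not reach only later rows make up. A row lasts 1/8 s, in which the tool goes at most 62.5 mm and 10.7 degrees, less where a joint would pass 70% of its speed; a pose out of reach is approached as far as the arm can. A call with a gripper value outside its range is refused whole. The fingers move at their own pace and stop on an object; "force" is the grip in N (left out, the last holds). Time passes only in rows, so rows that repeat a pose let the fingers close, or fill a call up. It gives the time, the measured TCP pose, the force, the opening and the grip force at its end, in the units of the state.
- manip.sense(): the state, without advancing time (a new reading comes with each control period).
- manip.grab_frame(name): name is "scene" or "top" or "wrist"; returns the picture (420x560x3 uint8, red, green, blue); there is no depth.
- manip.camera_model(name): a dict with "K" (3x3 intrinsics, pixels), "dist" ([k1, k2, p1, p2, k3] as OpenCV has them; the pictures are not rectified), "camera_from_world" (4x4, takes a point from world to camera coordinates); the wrist camera has in their place "tool_from_camera" (4x4, takes a point from camera to tool coordinates, whose origin is the TCP and whose axes are the flange's). Camera axes: x right, y down, z forward; pixel columns grow to the right and rows downward; lengths in mm; the calibration is good to about 2 mm. A picture is of the moment at which its call begins: read the wrist's pose just before it. camera_model takes no time and is no camera call.
- manip.finish_job(): hands the job in; it is judged then, once.
The state is a dict: "t": time; "joints": joint angles; "qd": joint speeds; "joint_torque": joint torques, N m; "position": TCP position; "orientation": TCP orientation; "wrist_force": force on the tool from outside, world axes, zero at the start; "ft_torque": the same for the moment, N m; "gripper_width": opening from 0.0 (shut) to 1.0 (fully open); "finger_force": force on a finger pad.
Only numpy, scipy, OpenCV 4.12 (cv2) and the standard library are available. Lean on these libraries where they do the work, as an engineer would, in place of code of your own. Each camera call takes 0.05 s, during which the arm holds its last target. There are 200 camera calls.

### The job

After the bench was wiped down the vessels were put back on the wrong apparatus. Get each one standing in the middle of the plate of its own apparatus again - the weighing tin on the balance, the conical flask on the magnetic stirrer, the steel beaker on the hotplate and the brown sample bottle on the shaker (one of them may already be right) - using the empty cork mat to park a vessel while you swap. Keep the vessels upright, set them down rather than dropping them, and do not knock or push the measuring cylinder.

Things in the scene. Friction and masses are not known exactly. Their poses are not given: they have to be found in the camera images.
- weighing_tin: Squat round aluminium weighing tin with a lid: body 52 mm diameter up to 34 mm, lid rim 55 mm diameter from 34 to 42 mm, small black knob (16 mm diameter) on top, 54 mm high in all. About 80 g. It can be gripped across the body and lid, 30 mm above its underside. Belongs on the balance. Loose, round about its z axis; origin at the centre of its underside, z up.
- flask: Conical flask of clear glass with a black rubber stopper: foot 66 mm diameter, tapering to a straight neck of 28 mm diameter between 70 and 104 mm height, rim 34 mm diameter from 104 to 109 mm, stopper 28 mm diameter to the top at 122 mm. About 160 g. Grip the neck, 90 mm above its underside. Belongs on the magnetic stirrer. Loose, round about its z axis; origin at the centre of its underside, z up.
- beaker: Open stainless steel beaker: 58 mm outer diameter, widening to 62 mm at the rim, 76 mm high, walls 2 mm, empty, about 130 g. Grip it across the outside, 55 mm above its underside. Belongs on the hotplate. Loose, round about its z axis; origin at the centre of its underside, z up.
- sample_bottle: Brown glass sample bottle: body 47 mm diameter up to 56 mm, white screw cap of 37 mm diameter from 74 to 96 mm (its top). About 160 g. Grip the cap, 86 mm above its underside. Belongs on the shaker. Loose, round about its z axis; origin at the centre of its underside, z up.
- balance: Stands on the bench, fixed. Origin on the bench top, straight below the middle of the plate; z up, -x towards its control panel. Portable balance: white case 184 x 130 mm, 50 mm high, with a display and two keys on the panel; above it a round bright steel pan of 110 mm diameter, its flat top 70 mm above the bench. The panel reaches 118 mm from the origin.
- stirrer: Stands on the bench, fixed. Origin on the bench top, straight below the middle of the plate; z up, -x towards its control panel. Magnetic stirrer: grey case 174 x 130 mm, 56 mm high, with one black knob in the middle of the panel; square white ceramic top plate 116 x 116 mm, its flat top 70 mm above the bench.
- hotplate: Stands on the bench, fixed. Origin on the bench top, straight below the middle of the plate; z up, -x towards its control panel. Hotplate: bright steel case 174 x 130 mm, 48 mm high, with a black knob on the panel; round black iron plate of 112 mm diameter, its flat top 70 mm above the bench. It is switched off and cold.
- shaker: Stands on the bench, fixed. Origin on the bench top, straight below the middle of the plate; z up, -x towards its control panel. Platform shaker, switched off and not moving: white case 184 x 128 mm, 46 mm high, with a dark display and a grey knob on the panel; square platform 124 x 124 mm with a ribbed black rubber mat, its top 70 mm above the bench.
- cork_mat: Round flat cork mat on the bench, 110 mm diameter, 8 mm thick, fixed, empty at the start: the free spot. Origin at the centre of its underside, on the bench.
- measuring_cylinder: Bystander, not to be knocked: slim glass measuring cylinder on a blue foot (62 mm diameter), tube 29 mm diameter, 179 mm high, loose, beyond the apparatus. Origin at the centre of its underside, z up.
There are look-alikes about, which are no part of the job. Leave any red look-alike of the weighing_tin alone.

How it is judged (in metres and radians):
At the end, for the whole second after the job is handed in: Each vessel on its own apparatus (tin: balance, flask: stirrer, beaker: hotplate, bottle: shaker), within 15 mm of the plate's middle, underside within 4 mm of its top, upright within 0.08 rad, released, at rest; measuring cylinder upright (0.1 rad), moved under 20 mm (horizontal distance between weighing_tin and balance below 0.015 m and z of weighing_tin in the frame of balance between 0.066 and 0.074 m and angle between each of weighing_tin, flask, beaker, sample_bottle's own z axis and vertical below 0.08 rad and linear speed of each of weighing_tin, flask, beaker, sample_bottle below 0.02 m/s and angular speed of each of weighing_tin, flask, beaker, sample_bottle below 0.2 rad/s and horizontal distance between flask and stirrer below 0.015 m and z of flask in the frame of stirrer between 0.066 and 0.074 m and horizontal distance between beaker and hotplate below 0.015 m and z of beaker in the frame of hotplate between 0.066 and 0.074 m and horizontal distance between sample_bottle and shaker below 0.015 m and z of sample_bottle in the frame of shaker between 0.066 and 0.074 m and angle between measuring_cylinder's own z axis and vertical below 0.1 rad and distance of measuring_cylinder from where it was at the start of the episode below 0.02 m); the robot touches nothing.
It fails at once if a vessel is tipped by more than about 35 degrees (angle between any of weighing_tin, flask, beaker, sample_bottle's own z axis and vertical above 0.6 rad).
It fails at once if a vessel is dropped (let go more than about 2 cm above what it lands on) or struck so that it flies off ((contact force between the fingers and weighing_tin below 0.01 N and linear speed of weighing_tin above 0.6 m/s) or (contact force between the fingers and flask below 0.01 N and linear speed of flask above 0.6 m/s) or (contact force between the fingers and beaker below 0.01 N and linear speed of beaker above 0.6 m/s) or (contact force between the fingers and sample_bottle below 0.01 N and linear speed of sample_bottle above 0.6 m/s)).
It fails at once if the measuring cylinder is pushed more than 2 cm or knocked over (distance of measuring_cylinder from where it was at the start of the episode above 0.02 m or angle between measuring_cylinder's own z axis and vertical above 0.3 rad).
It also fails if it takes over 128 s, if anything falls off the work surface, if the arm or the gripper's body presses on something with over 40 N, if the wrist force passes 120 N, or if a joint passes its speed limit or range.

## Working session

There is one attempt and no reset: what is moved stays moved. The work goes in short steps, Python scripts to look and compute and a tool call to move; the robot and the scene stay as the last step left them, time stands still between calls to the robot, and variables do not carry over. Pictures are saved under pics/ and viewed, at most 14 in all, crops included, and the job is handed in when it is done.

Besides the shell and the picture viewer there is one more tool, called after "Call:" in YAML: its name, and indented under it one key for each argument. jog_arm: Moves the arm, as the interface text tells. Its arguments: {"type":"object","properties":{"moves":{"type":"array"},"force":{"type":"number"}},"required":["moves"]}

```bash
mkdir -p pics
cat > h.py <<'E'
import numpy as np, cv2
from station import manip
def save(n,f):
    im=manip.grab_frame(n); cv2.imwrite(f'pics/{f}.png',im[:,:,::-1]); return im
def ray(n,px):
    m=manip.camera_model(n); K=np.array(m['K']);d=np.array(m['dist'])
    u=cv2.undistortPoints(np.array([[px]],float),K,d)[0,0]
    v=np.array([u[0],u[1],1.])
    if n=='wrist':
        s=manip.sense();R=cv2.Rodrigues(np.array(s['orientation'],float))[0]
        T=np.array(m['tool_from_camera']);C=R@T[:3,3]+np.array(s['position']);return C,R@T[:3,:3]@v
    T=np.array(m['camera_from_world']);R=T[:3,:3];return -R.T@T[:3,3],R.T@v
def onz(n,px,z):
    C,v=ray(n,px);return C+v*(z-C[2])/v[2]
E
python3 - <<'E'
from h import *
save('scene','s0');save('top','t0')
s=manip.sense();print(s['t'],s['position'],s['orientation'],s['gripper_width'])
for n in('top','scene'):
    m=manip.camera_model(n);T=np.array(m['camera_from_world']);print(n,-T[:3,:3].T@T[:3,3])
print(manip.camera_model('wrist')['tool_from_camera'], manip.tcp_to_grasp)
E
```

```text
0.1 [224.04703983 529.02421489 230.48481257] [-6.25242282e-01 -3.07811778e+00  2.26974462e-03] 0.9957029505612958
top [ 500.71851204   10.7343604  1252.63147216]
scene [1093.01043937 -772.55901725  873.06911097]
[[ 1.22912096e-04 -9.65251546e-01 -2.61322479e-01  6.65267814e+01]
 [ 9.99999885e-01 -2.27786783e-06  4.78760182e-04  4.14141538e-02]
 [-4.62719264e-04 -2.61322508e-01  9.65251435e-01 -1.42608521e+02]
 [ 0.00000000e+00  0.00000000e+00  0.00000000e+00  1.00000000e+00]] 18.700000000000003
```

View pics/t0.png

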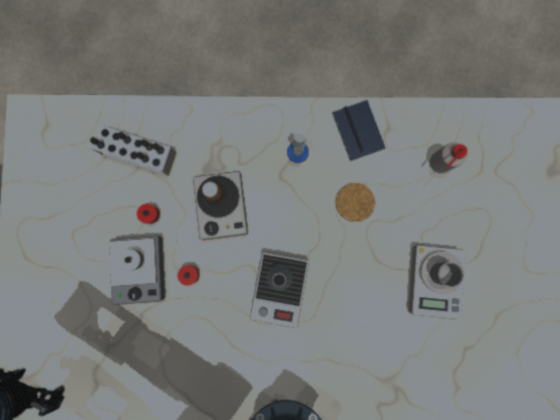

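View pics/s0.png

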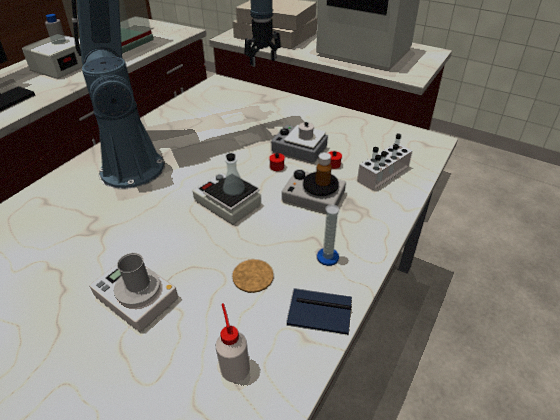

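The top view shows all four vessels misplaced:
- Tin, at (132,258), is on the stirrer.
- Bottle, at (210,189), is on the hotplate.
- Flask, at (280,281), is on the shaker.
- Beaker, at (450,273), is on the balance.

The cork mat is at (355,202) and the cylinder at (297,152). Possible mix-ups are the red tins at (148,213) and (188,275), and the red-capped wash bottle at (455,152). I take the grey tin at (132,258) and will check it in a close crop.

Run:
```python
import cv2,numpy as np
im=cv2.imread('pics/t0.png')
def c(x,y,w=67,h=75,k=4):
    p=cv2.resize(im[y:y+h,x:x+w],None,fx=k,fy=k,interpolation=cv2.INTER_CUBIC)
    p=cv2.convertScaleAbs(p,alpha=1.3,beta=10)
    for i in range(0,w,10):cv2.putText(p,str(x+i),(i*k,8),0,.3,(0,0,255));cv2.line(p,(i*k,8),(i*k,14),(0,0,255))
    for j in range(10,h,10):cv2.putText(p,str(y+j),(0,j*k+3),0,.3,(0,0,255));cv2.line(p,(20,j*k),(26,j*k),(0,0,255))
    return p[:300,:266]
A=np.vstack([np.hstack([c(103,228),c(187,165),c(247,245)]),np.hstack([c(405,235),c(322,165),c(265,120)])])
cv2.imwrite('pics/m0.png',A);print(A.shape)
```

```text
(600, 798, 3)
```

View pics/m0.png

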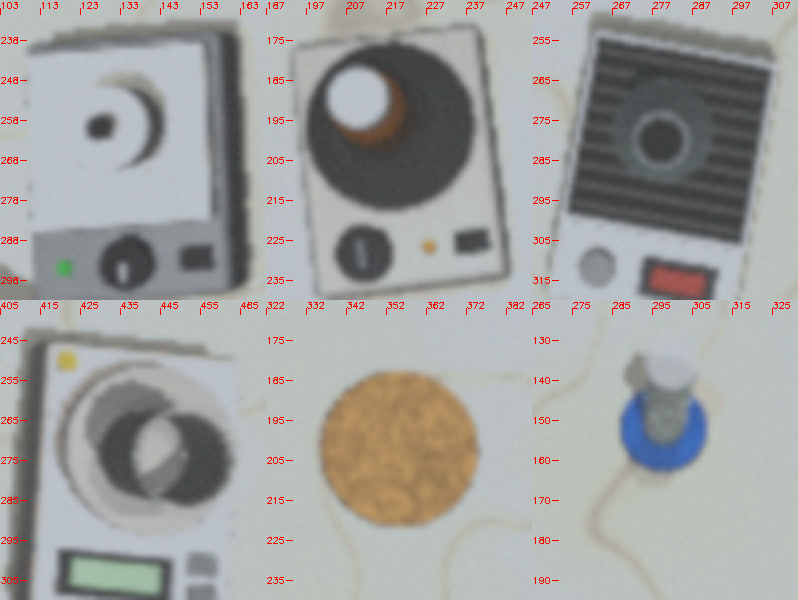

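The crops confirm the choices: the tin is grey with its knob at (128,259.5). The other vessel tops are the bottle cap (210,189.5), flask stopper (279,279.8) and beaker rim (451.8,274.8). Plate middles are hotplate (218.3,196.5), shaker (281.6,280.1), balance (441.3,271.3) and stirrer about (133.3,261). The cork mat is at (355.3,202.3) and the cylinder foot at (298,152.5).

Run:
```python
from h import *
P=dict(tin=(128,259.5,124),bottle=(210,189.5,166),flask=(279,279.8,192),beaker=(451.8,274.8,146),hot=(218.3,196.5,70),shak=(281.6,280.1,70),bal=(441.3,271.3,70),stir=(133.3,261,70),cork=(355.3,202.3,8),cyl=(298,152.5,5))
s=manip.sense();R=cv2.Rodrigues(np.array(s['orientation'],float))[0];print(np.round(R,3))
for k,(u,v,z) in P.items():
    p=onz('top',(u,v),z);print(k,np.round(p,1),'r',round(np.hypot(*p[:2])),'tool cm',np.round(R.T@(p-s['position'])/10,1))
```

```text
[[-0.921  0.39  -0.001]
 [ 0.39   0.921 -0.001]
 [ 0.    -0.002 -1.   ]]
tin [482.5 397.  124. ] r 625 tool cm [-29.   -2.1  10.6]
bottle [653.9 190.  166. ] r 681 tool cm [-52.8 -14.4   6.5]
flask [438.3  20.1 192. ] r 439 tool cm [-39.6 -38.5   3.9]
beaker [ 450.8 -399.9  146. ] r 603 tool cm [-57.1 -76.7   8.5]
hot [648.8 183.5  70. ] r 674 tool cm [-52.6 -15.2  16.1]
shak [430.4  14.4  70. ] r 431 tool cm [-39.1 -39.3  16.1]
bal [ 456.2 -401.2   70. ] r 608 tool cm [-57.7 -76.6  16.1]
stir [477.8 401.6  70. ] r 624 tool cm [-28.3  -1.8  16. ]
cork [ 642.7 -189.3    8. ] r 670 tool cm [-66.6 -49.8  22.3]
cyl [783.4 -29.4   5. ] r 784 tool cm [-73.3 -29.6  22.6]
```

Call:
jog_arm:
  moves:
    - {"dx":-6,"dy":-0.4,"dz":0,"turn":-8,"gripper":1}
    - {"dx":-12,"dy":-0.8,"dz":0,"turn":-16,"gripper":1}
    - {"dx":-18,"dy":-1.3,"dz":0,"turn":-23,"gripper":1}
    - {"dx":-24,"dy":-1.7,"dz":0,"turn":-23,"gripper":1}
    - {"dx":-29,"dy":-2.1,"dz":0,"turn":-23,"gripper":1}
    - {"dx":-29,"dy":-2.1,"dz":0,"turn":-23,"gripper":1}
    - {"dx":-29,"dy":-2.1,"dz":0,"turn":-23,"gripper":1}
    - {"dx":-29,"dy":-2.1,"dz":0,"turn":-23,"gripper":1}
  force: 40

```text
t: 1.1
position: [481.8, 397.8, 231.1]
orientation: [0.004, -3.141, 0.0]
wrist_force: [-0.3, 1.0, -0.3]
gripper_width: 1.002
finger_force: 0.0
```

Run:
```python
from h import *
s=manip.sense();save('wrist','w1')
print(s['t'],s['position'],s['joints']);print(np.round(cv2.Rodrigues(np.array(s['orientation'],float))[0],3))
```

```text
1.1 [481.83706319 397.76042544 231.11399458] [ 5.00286429e-01  2.90411322e-01  1.47469788e+00  2.77616603e-04
  1.37711964e+00 -1.07284875e+00]
[[-1.    -0.002 -0.001]
 [-0.002  1.    -0.   ]
 [ 0.001 -0.    -1.   ]]
```

View pics/w1.png

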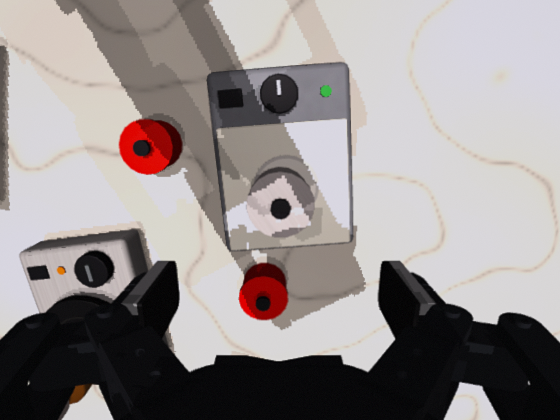

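The wrist view shows the grey tin's knob at (280,208). The stirrer plate corners are about (218,127), (347,121), (352,240) and (229,250), and both red tins are clear at (142,148) and (263,295).

Run:
```python
from h import *
print(onz('wrist',(280,208),124))
c=[onz('wrist',p,70) for p in((218,127),(347,121),(352,240),(229,250))];print(np.round(c,1),np.mean(c,0), (c[0]+c[2])/2,(c[1]+c[3])/2)
```

```text
[481.47863594 399.54241307 124.        ]
[[422.2 345.1  70. ]
 [416.7 458.3  70. ]
 [527.3 469.   70. ]
 [537.7 350.9  70. ]] [475.98385963 405.8438396   70.        ] [474.74662671 407.07052204  70.        ] [477.22109255 404.61715717  70.        ]
```

Call:
jog_arm:
  moves:
    - {"dx":0,"dy":0.1,"dz":5,"turn":0,"gripper":1}
    - {"dx":0,"dy":0.1,"dz":10,"turn":0,"gripper":1}
    - {"dx":0,"dy":0.1,"dz":14,"turn":0,"gripper":1}
    - {"dx":0,"dy":0.1,"dz":15,"turn":0,"gripper":1}
    - {"dx":0,"dy":0.1,"dz":15,"turn":0,"gripper":1}
    - {"dx":0,"dy":0.1,"dz":15,"turn":0,"gripper":-1}
    - {"dx":0,"dy":0.1,"dz":15,"turn":0,"gripper":-1}
    - {"dx":0,"dy":0.1,"dz":15,"turn":0,"gripper":-1}
  force: 40

```text
t: 2.15
position: [484.4, 398.8, 83.8]
orientation: [-0.001, 3.138, 0.003]
wrist_force: [-0.7, 0.4, 5.5]
gripper_width: 0.613
finger_force: 40.9
```

Call:
jog_arm:
  moves:
    - {"dx":0,"dy":0,"dz":-3,"turn":0,"gripper":-1}
    - {"dx":0,"dy":0,"dz":-8,"turn":0,"gripper":-1}
    - {"dx":0,"dy":-2,"dz":-13,"turn":0,"gripper":-1}
    - {"dx":-1,"dy":-7,"dz":-14,"turn":0,"gripper":-1}
    - {"dx":-2.5,"dy":-12,"dz":-14,"turn":0,"gripper":-1}
    - {"dx":-4,"dy":-17,"dz":-14,"turn":0,"gripper":-1}
    - {"dx":-5.5,"dy":-22,"dz":-14,"turn":0,"gripper":-1}
    - {"dx":-7,"dy":-27,"dz":-14,"turn":0,"gripper":-1}

```text
t: 3.15
position: [553.9, 126.4, 222.6]
orientation: [-0.001, 3.139, 0.0]
wrist_force: [1.3, -0.2, -0.9]
gripper_width: 0.613
finger_force: 42.1
```

Call:
jog_arm:
  moves:
    - {"dx":-1.5,"dy":-5,"dz":0,"turn":0,"gripper":-1}
    - {"dx":-3,"dy":-10,"dz":0,"turn":0,"gripper":-1}
    - {"dx":-4.5,"dy":-15,"dz":0,"turn":0,"gripper":-1}
    - {"dx":-6,"dy":-20,"dz":0,"turn":0,"gripper":-1}
    - {"dx":-7.5,"dy":-25,"dz":0,"turn":0,"gripper":-1}
    - {"dx":-9,"dy":-30,"dz":0,"turn":0,"gripper":-1}
    - {"dx":-9,"dy":-31.8,"dz":0,"turn":0,"gripper":-1}
    - {"dx":-9,"dy":-31.8,"dz":0,"turn":0,"gripper":-1}

```text
t: 4.15
position: [643.2, -190.8, 221.6]
orientation: [0.002, 3.141, 0.0]
wrist_force: [0.4, 0.4, -0.7]
gripper_width: 0.612
finger_force: 42.1
```

Call:
jog_arm:
  moves:
    - {"dx":0,"dy":0,"dz":4,"turn":0,"gripper":-1}
    - {"dx":0,"dy":0,"dz":9,"turn":0,"gripper":-1}
    - {"dx":0,"dy":0,"dz":14,"turn":0,"gripper":-1}
    - {"dx":0,"dy":0,"dz":17.5,"turn":0,"gripper":-1}
    - {"dx":0,"dy":0,"dz":19,"turn":0,"gripper":-1}
    - {"dx":0,"dy":0,"dz":19.5,"turn":0,"gripper":-1}
    - {"dx":0,"dy":0,"dz":19.7,"turn":0,"gripper":-1}
    - {"dx":0,"dy":0,"dz":19.8,"turn":0,"gripper":-1}

```text
t: 5.15
position: [644.7, -190.3, 25.0]
orientation: [-0.001, 3.139, -0.002]
wrist_force: [-0.0, 1.1, -0.5]
gripper_width: 0.616
finger_force: 42.1
```

Call:
jog_arm:
  moves:
    - {"dx":0,"dy":0,"dz":0.1,"turn":0,"gripper":-1}
    - {"dx":0,"dy":0,"dz":0.2,"turn":0,"gripper":-1}
    - {"dx":0,"dy":0,"dz":0.3,"turn":0,"gripper":-1}
    - {"dx":0,"dy":0,"dz":0.3,"turn":0,"gripper":0.6}
    - {"dx":0,"dy":0,"dz":0.3,"turn":0,"gripper":1}
    - {"dx":0,"dy":0,"dz":0.3,"turn":0,"gripper":1}
    - {"dx":0,"dy":0,"dz":-3,"turn":0,"gripper":1}
    - {"dx":0,"dy":0,"dz":-8,"turn":0,"gripper":1}

```text
t: 6.15
position: [641.9, -189.2, 101.8]
orientation: [0.001, -3.137, -0.003]
wrist_force: [1.1, -0.2, 0.8]
gripper_width: 0.999
finger_force: 0.0
```

Call:
jog_arm:
  moves:
    - {"dx":0,"dy":0,"dz":-6,"turn":0,"gripper":1}
    - {"dx":2,"dy":2,"dz":-11,"turn":0,"gripper":1}
    - {"dx":6,"dy":6,"dz":-13,"turn":0,"gripper":1}
    - {"dx":10,"dy":10,"dz":-13,"turn":0,"gripper":1}
    - {"dx":14,"dy":14,"dz":-13,"turn":0,"gripper":1}
    - {"dx":18,"dy":18,"dz":-13,"turn":0,"gripper":1}
    - {"dx":20.4,"dy":20.8,"dz":-13,"turn":0,"gripper":1}
    - {"dx":20.4,"dy":20.8,"dz":-13,"turn":0,"gripper":1}

```text
t: 7.15
position: [438.1, 19.6, 233.4]
orientation: [-0.005, 3.141, 0.0]
wrist_force: [0.6, -0.6, -0.0]
gripper_width: 1.004
finger_force: 0.0
```

Run:
```python
from h import *
a=save('wrist','w2');b=save('top','t2');print(manip.sense()['position'])
cv2.imwrite('pics/w2c.png',np.hstack([a[:,:,::-1],cv2.resize(b[80:320,330:490,::-1],(240,360))[:0+360].copy() if 0 else cv2.copyMakeBorder(cv2.resize(b[160:300,325:405,::-1],(240,420)),0,0,0,0,0)]))
```

```text
[439.88850178  17.8120391  233.75839975]
```

View pics/w2c.png

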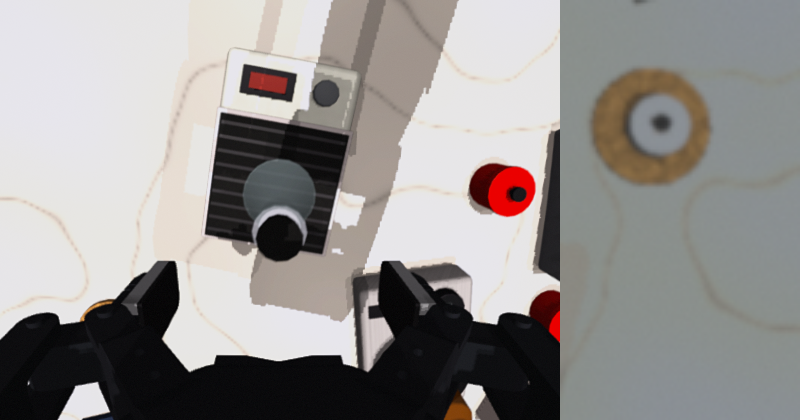

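Tin stands upright on the cork mat. The flask stopper is at (280,238), and the shaker platform corners are (219,113), (350,134), (324,254) and (205,236).

Run:
```python
from h import *
print(onz('wrist',(280,238),192))
c=[onz('wrist',p,70) for p in((219,113),(350,134),(324,254),(205,236))];print(np.round(c,1),np.mean(c,0))
# tin on cork, px in top crop: scale 3
print(onz('top',(325+(661-560)/3,160+122/3),62),onz('top',(325+(651-560)/3,160+127/3),8))
```

```text
[440.15861661  19.13709188 192.        ]
[[368.4 -34.   70. ]
 [386.4  82.   70. ]
 [501.   62.8  70. ]
 [482.7 -52.3  70. ]] [434.6205165   14.61842146  70.        ]
[ 640.97780729 -189.64363151   62.        ] [ 642.61025716 -189.41801833    8.        ]
```

Call:
jog_arm:
  moves:
    - {"dx":0,"dy":0,"dz":4,"turn":0,"gripper":1}
    - {"dx":0,"dy":0,"dz":7,"turn":0,"gripper":1}
    - {"dx":0,"dy":0,"dz":9.2,"turn":0,"gripper":1}
    - {"dx":0,"dy":0,"dz":9.2,"turn":0,"gripper":1}
    - {"dx":0,"dy":0,"dz":9.2,"turn":0,"gripper":-1}
    - {"dx":0,"dy":0,"dz":9.2,"turn":0,"gripper":-1}
    - {"dx":0,"dy":0,"dz":9.2,"turn":0,"gripper":-1}
    - {"dx":0,"dy":0,"dz":9.2,"turn":0,"gripper":-1}
  force: 40

```text
t: 8.25
position: [440.2, 17.9, 142.3]
orientation: [-0.001, 3.14, -0.001]
wrist_force: [0.6, 1.9, 4.9]
gripper_width: 0.379
finger_force: 39.2
```

Call:
jog_arm:
  moves:
    - {"gripper":-1}
    - {"gripper":-1}
    - {"gripper":-1}
    - {"gripper":-1}
    - {"dz":-0.2,"gripper":-1}
    - {"dz":-0.4,"gripper":-1}
    - {"dz":-0.7,"gripper":-1}
    - {"dz":-1,"gripper":-1}

```text
invalid input at $.moves[0]: expected keys dx, dy, dz, turn, gripper
```

Run:
```python
from h import *
a=save('wrist','w3');b=save('scene','s3');s=manip.sense();print(s['position'],s['gripper_width'],s['wrist_force'],s['finger_force'])
cv2.imwrite('pics/w3c.png',np.hstack([a[120:,120:440,::-1],cv2.resize(b[120:220,180:280,::-1],(300,300),interpolation=cv2.INTER_CUBIC)]))
```

```text
[440.2070218   17.8876188  142.24982255] 0.3693506364028124 [-0.12451489  1.24522562  5.51326308] 39.20435965061188
```

Call:
jog_arm:
  moves:
    - {"dx":0,"dy":0,"dz":0,"turn":0,"gripper":-1}
    - {"dx":0,"dy":0,"dz":0,"turn":0,"gripper":-1}
    - {"dx":0,"dy":0,"dz":0,"turn":0,"gripper":-1}
    - {"dx":0,"dy":0,"dz":-0.1,"turn":0,"gripper":-1}
    - {"dx":0,"dy":0,"dz":-0.3,"turn":0,"gripper":-1}
    - {"dx":0,"dy":0,"dz":-0.6,"turn":0,"gripper":-1}
    - {"dx":0,"dy":0,"dz":-1,"turn":0,"gripper":-1}
    - {"dx":0,"dy":0,"dz":-1.2,"turn":0,"gripper":-1}

```text
t: 9.35
position: [439.5, 17.9, 153.6]
orientation: [-0.001, 3.141, -0.0]
wrist_force: [0.1, 0.8, -1.7]
gripper_width: 0.369
finger_force: 39.7
```

Run:
```python
from h import *
a=save('wrist','w4');b=save('scene','s4');s=manip.sense();print(s['position'],s['gripper_width'],s['wrist_force'],s['finger_force'])
cv2.imwrite('pics/w4c.png',np.hstack([a[120:,120:440,::-1],cv2.resize(b[130:220,180:270,::-1],(300,300),interpolation=cv2.INTER_CUBIC)]))
```

```text
[439.58166073  17.89838017 153.60102866] 0.3749901575449269 [ 0.99876464  0.0242183  -1.91311443] 39.71898972988129
```

View pics/w4c.png

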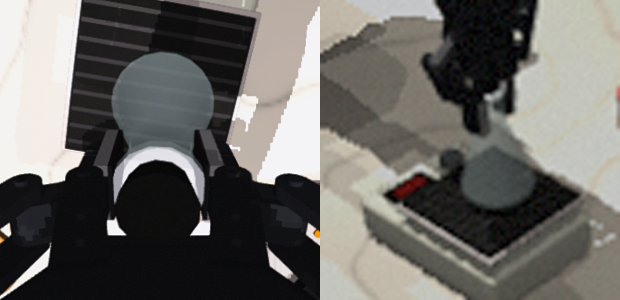

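The flask is held upright by its neck, lifted off the shaker. Next I carry it to the stirrer.

Call:
jog_arm:
  moves:
    - {"dx":0,"dy":2,"dz":-3,"turn":0,"gripper":-1}
    - {"dx":-0.5,"dy":7,"dz":-5,"turn":0,"gripper":-1}
    - {"dx":-1,"dy":13,"dz":-5,"turn":0,"gripper":-1}
    - {"dx":-2,"dy":19,"dz":-5,"turn":0,"gripper":-1}
    - {"dx":-2.5,"dy":25,"dz":-5,"turn":0,"gripper":-1}
    - {"dx":-3.2,"dy":31,"dz":-5,"turn":0,"gripper":-1}
    - {"dx":-3.8,"dy":36,"dz":-5,"turn":0,"gripper":-1}
    - {"dx":-3.8,"dy":38.5,"dz":-5,"turn":0,"gripper":-1}

```text
t: 10.45
position: [476.8, 405.6, 202.7]
orientation: [0.004, -3.141, -0.0]
wrist_force: [-0.1, -0.6, -2.8]
gripper_width: 0.372
finger_force: 40.2
```

Call:
jog_arm:
  moves:
    - {"dx":0,"dy":0,"dz":0,"turn":0,"gripper":-1}
    - {"dx":0,"dy":0,"dz":2,"turn":0,"gripper":-1}
    - {"dx":0,"dy":0,"dz":4,"turn":0,"gripper":-1}
    - {"dx":0,"dy":0,"dz":5,"turn":0,"gripper":-1}
    - {"dx":0,"dy":0,"dz":5.5,"turn":0,"gripper":-1}
    - {"dx":0,"dy":0,"dz":5.7,"turn":0,"gripper":-1}
    - {"dx":0,"dy":0,"dz":5.8,"turn":0,"gripper":-1}
    - {"dx":0,"dy":0,"dz":5.8,"turn":0,"gripper":-1}

```text
t: 11.45
position: [477.4, 403.2, 145.8]
orientation: [-0.001, 3.141, 0.001]
wrist_force: [-0.9, -0.2, -2.4]
gripper_width: 0.371
finger_force: 40.3
```

Force still shows the full weight, so it is about 3 mm above the plate. I lower it slightly and release.

Call:
jog_arm:
  moves:
    - {"dx":0,"dy":0,"dz":0.1,"turn":0,"gripper":-1}
    - {"dx":0,"dy":0,"dz":0.2,"turn":0,"gripper":-1}
    - {"dx":0,"dy":0,"dz":0.3,"turn":0,"gripper":-1}
    - {"dx":0,"dy":0,"dz":0.3,"turn":0,"gripper":-1}
    - {"dx":0,"dy":0,"dz":0.3,"turn":0,"gripper":0.2}
    - {"dx":0,"dy":0,"dz":0.3,"turn":0,"gripper":1}
    - {"dx":0,"dy":0,"dz":0.3,"turn":0,"gripper":1}
    - {"dx":0,"dy":0,"dz":0.3,"turn":0,"gripper":1}

```text
t: 12.45
position: [477.1, 403.0, 142.3]
orientation: [-0.001, 3.142, -0.0]
wrist_force: [-1.0, 0.4, -0.4]
gripper_width: 1.001
finger_force: 0.0
```

Call:
jog_arm:
  moves:
    - {"dx":0,"dy":0,"dz":-3,"turn":0,"gripper":1}
    - {"dx":0,"dy":0,"dz":-7,"turn":0,"gripper":1}
    - {"dx":-3,"dy":-3,"dz":-10,"turn":0,"gripper":1}
    - {"dx":-7,"dy":-8,"dz":-10,"turn":0,"gripper":1}
    - {"dx":-11,"dy":-13,"dz":-10,"turn":0,"gripper":1}
    - {"dx":-15,"dy":-18,"dz":-10,"turn":0,"gripper":1}
    - {"dx":-17.6,"dy":-21.3,"dz":-10,"turn":0,"gripper":1}
    - {"dx":-17.6,"dy":-21.3,"dz":-10,"turn":0,"gripper":1}

```text
t: 13.45
position: [655.1, 186.4, 241.8]
orientation: [0.007, 3.142, -0.001]
wrist_force: [-0.1, -0.5, -0.4]
gripper_width: 1.001
finger_force: 0.0
```

Run:
```python
from h import *
print(manip.sense()['position']);a=save('wrist','w5');b=save('top','t5')
cv2.imwrite('pics/w5c.png',np.hstack([a[:,:,::-1],cv2.resize(b[215:315,103:160,::-1],(240,420),interpolation=cv2.INTER_CUBIC)]))
```

```text
[655.13290048 186.40814286 241.81519709]
```

View pics/w5c.png

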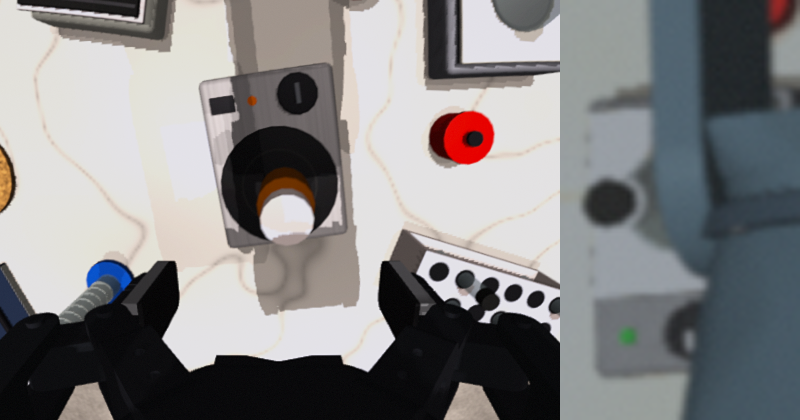

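The flask stands on the stirrer (stopper seen at top right in the crop). Bottle cap is at (287,216), the hotplate disc centre at (280,183), and the cylinder foot at (110,277), untouched.

Run:
```python
from h import *
print(manip.sense()['position'],onz('wrist',(287,216),166),onz('wrist',(280,183),70))
print(onz('top',(103+(610-560)/4.21,215+202/4.2),192))
```

```text
[653.17568855 189.78572902 241.92531733] [649.99544213 196.05460967 166.        ] [645.34332406 191.9123317   70.        ]
[475.14546607 403.88522877 192.        ]
```

Call:
jog_arm:
  moves:
    - {"dx":0,"dy":0.1,"dz":4,"turn":0,"gripper":1}
    - {"dx":0,"dy":0.1,"dz":8,"turn":0,"gripper":1}
    - {"dx":0,"dy":0.1,"dz":10.5,"turn":0,"gripper":1}
    - {"dx":0,"dy":0.1,"dz":10.5,"turn":0,"gripper":1}
    - {"dx":0,"dy":0.1,"dz":10.5,"turn":0,"gripper":-1}
    - {"dx":0,"dy":0.1,"dz":10.5,"turn":0,"gripper":-1}
    - {"dx":0,"dy":0.1,"dz":10.5,"turn":0,"gripper":-1}
    - {"dx":0,"dy":0.1,"dz":10.5,"turn":0,"gripper":-1}
  force: 40

```text
t: 14.55
position: [654.4, 191.4, 139.2]
orientation: [-0.001, 3.138, 0.001]
wrist_force: [0.2, 1.1, 6.1]
gripper_width: 0.415
finger_force: 40.7
```

Call:
jog_arm:
  moves:
    - {"dx":0,"dy":0,"dz":0,"turn":0,"gripper":-1}
    - {"dx":0,"dy":0,"dz":0,"turn":0,"gripper":-1}
    - {"dx":0,"dy":0,"dz":0,"turn":0,"gripper":-1}
    - {"dx":0,"dy":0,"dz":-0.2,"turn":0,"gripper":-1}
    - {"dx":0,"dy":0,"dz":-0.5,"turn":0,"gripper":-1}
    - {"dx":0,"dy":0,"dz":-1,"turn":0,"gripper":-1}
    - {"dx":0,"dy":0,"dz":-2,"turn":0,"gripper":-1}
    - {"dx":0,"dy":0,"dz":-3,"turn":0,"gripper":-1}

```text
t: 15.55
position: [653.4, 191.1, 168.1]
orientation: [-0.001, 3.141, 0.0]
wrist_force: [-0.1, 0.1, -1.5]
gripper_width: 0.412
finger_force: 40.1
```

Call:
jog_arm:
  moves:
    - {"dx":1,"dy":-1,"dz":-3,"turn":0,"gripper":-1}
    - {"dx":5,"dy":-4,"dz":-3,"turn":0,"gripper":-1}
    - {"dx":9,"dy":-7,"dz":-3,"turn":0,"gripper":-1}
    - {"dx":13,"dy":-10.5,"dz":-3,"turn":0,"gripper":-1}
    - {"dx":17,"dy":-14,"dz":-3,"turn":0,"gripper":-1}
    - {"dx":20.5,"dy":-16.5,"dz":-3,"turn":0,"gripper":-1}
    - {"dx":22.1,"dy":-17.7,"dz":-3,"turn":0,"gripper":-1}
    - {"dx":22.1,"dy":-17.7,"dz":-3,"turn":0,"gripper":-1}

```text
t: 16.55
position: [432.2, 13.3, 198.3]
orientation: [0.002, 3.14, -0.001]
wrist_force: [0.2, -0.1, -1.6]
gripper_width: 0.415
finger_force: 40.5
```

Call:
jog_arm:
  moves:
    - {"dx":0,"dy":0,"dz":1,"turn":0,"gripper":-1}
    - {"dx":0,"dy":0,"dz":3,"turn":0,"gripper":-1}
    - {"dx":0,"dy":0,"dz":4.5,"turn":0,"gripper":-1}
    - {"dx":0,"dy":0,"dz":5.3,"turn":0,"gripper":-1}
    - {"dx":0,"dy":0,"dz":5.5,"turn":0,"gripper":-1}
    - {"dx":0,"dy":0,"dz":5.6,"turn":0,"gripper":-1}
    - {"dx":0,"dy":0,"dz":5.7,"turn":0,"gripper":-1}
    - {"dx":0,"dy":0,"dz":5.7,"turn":0,"gripper":-1}

```text
t: 17.55
position: [432.6, 13.9, 140.6]
orientation: [-0.001, 3.141, -0.0]
wrist_force: [0.1, -0.1, -2.6]
gripper_width: 0.415
finger_force: 40.5
```

Call:
jog_arm:
  moves:
    - {"dx":0,"dy":0,"dz":0.1,"turn":0,"gripper":-1}
    - {"dx":0,"dy":0,"dz":0.2,"turn":0,"gripper":-1}
    - {"dx":0,"dy":0,"dz":0.2,"turn":0,"gripper":-1}
    - {"dx":0,"dy":0,"dz":0.2,"turn":0,"gripper":0.2}
    - {"dx":0,"dy":0,"dz":0.2,"turn":0,"gripper":1}
    - {"dx":0,"dy":0,"dz":0.2,"turn":0,"gripper":1}
    - {"dx":0,"dy":0,"dz":0.2,"turn":0,"gripper":1}
    - {"dx":0,"dy":0,"dz":-3,"turn":0,"gripper":1}

```text
t: 18.55
position: [430.4, 14.4, 168.5]
orientation: [0.001, -3.136, -0.002]
wrist_force: [0.4, -0.8, -0.0]
gripper_width: 1.003
finger_force: 0.0
```

Call:
jog_arm:
  moves:
    - {"dx":0,"dy":0,"dz":-5,"turn":0,"gripper":1}
    - {"dx":0,"dy":-4,"dz":-7,"turn":0,"gripper":1}
    - {"dx":-0.5,"dy":-10,"dz":-7,"turn":0,"gripper":1}
    - {"dx":-0.8,"dy":-16,"dz":-7,"turn":0,"gripper":1}
    - {"dx":-1.2,"dy":-22,"dz":-7,"turn":0,"gripper":1}
    - {"dx":-1.5,"dy":-28,"dz":-7,"turn":0,"gripper":1}
    - {"dx":-1.8,"dy":-34,"dz":-7,"turn":0,"gripper":1}
    - {"dx":-1.8,"dy":-40,"dz":-7,"turn":0,"gripper":1}

```text
t: 19.55
position: [450.5, -388.1, 240.1]
orientation: [-0.001, 3.141, 0.0]
wrist_force: [0.1, -0.4, -0.3]
gripper_width: 1.001
finger_force: 0.0
```

Call:
jog_arm:
  moves:
    - {"dx":0,"dy":-1.4,"dz":0,"turn":0,"gripper":1}
    - {"dx":0,"dy":-1.4,"dz":0,"turn":0,"gripper":1}
    - {"dx":0,"dy":-1.4,"dz":0,"turn":0,"gripper":1}
    - {"dx":0,"dy":-1.4,"dz":0,"turn":0,"gripper":1}
    - {"dx":0,"dy":-1.4,"dz":0,"turn":0,"gripper":1}
    - {"dx":0,"dy":-1.4,"dz":0,"turn":0,"gripper":1}
    - {"dx":0,"dy":-1.4,"dz":0,"turn":0,"gripper":1}
    - {"dx":0,"dy":-1.4,"dz":0,"turn":0,"gripper":1}

```text
t: 20.55
position: [450.6, -400.0, 240.3]
orientation: [0.001, -3.142, 0.0]
wrist_force: [0.2, 0.6, 0.4]
gripper_width: 1.0
finger_force: 0.0
```

Run:
```python
from h import *
print(manip.sense()['position']);a=save('wrist','w6');b=save('top','t6');print(manip.sense()['position'])
cv2.imwrite('pics/w6c.png',np.hstack([a[:,:,::-1],cv2.resize(b[235:335,247:304,::-1],(240,420),interpolation=cv2.INTER_CUBIC)]))
```

```text
[ 450.64825327 -400.04545471  240.31060426]
[ 450.6115745  -400.09397206  240.25617831]
```

View pics/w6c.png

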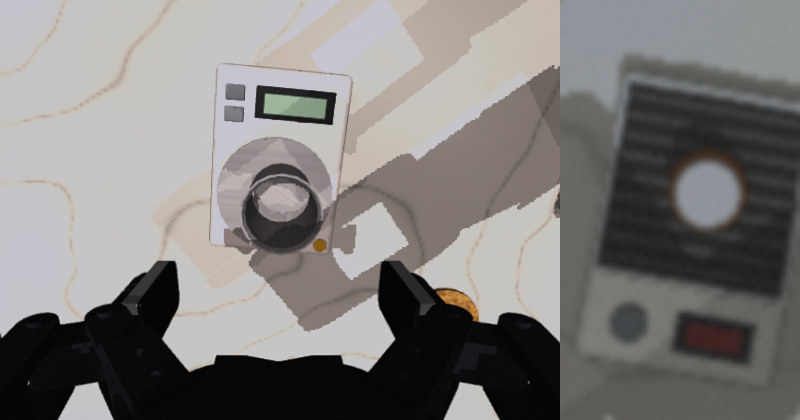

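The bottle stands centred on the shaker. The beaker rim is centred at (281,213) and the pan at about (279,197).

Run:
```python
from h import *
print(onz('wrist',(281,213),146),onz('wrist',(279,197),70))
```

```text
[ 450.53096405 -397.72089935  146.        ] [ 456.07797916 -398.95711665   70.        ]
```

Call:
jog_arm:
  moves:
    - {"dx":0,"dy":0.1,"dz":4,"turn":0,"gripper":1}
    - {"dx":0,"dy":0.1,"dz":8,"turn":0,"gripper":1}
    - {"dx":0,"dy":0.1,"dz":12,"turn":0,"gripper":1}
    - {"dx":0,"dy":0.1,"dz":13.4,"turn":0,"gripper":1}
    - {"dx":0,"dy":0.1,"dz":13.4,"turn":0,"gripper":1}
    - {"dx":0,"dy":0.1,"dz":13.4,"turn":0,"gripper":-1}
    - {"dx":0,"dy":0.1,"dz":13.4,"turn":0,"gripper":-1}
    - {"dx":0,"dy":0.1,"dz":13.4,"turn":0,"gripper":-1}
  force: 40

```text
t: 21.65
position: [451.8, -400.1, 108.9]
orientation: [-0.001, 3.139, -0.005]
wrist_force: [-0.1, 2.4, 5.9]
gripper_width: 0.682
finger_force: 41.5
```

Call:
jog_arm:
  moves:
    - {"dx":0,"dy":0,"dz":0,"turn":0,"gripper":-1}
    - {"dx":0,"dy":0,"dz":0,"turn":0,"gripper":-1}
    - {"dx":0,"dy":0,"dz":-0.2,"turn":0,"gripper":-1}
    - {"dx":0,"dy":0,"dz":-0.5,"turn":0,"gripper":-1}
    - {"dx":0,"dy":0,"dz":-1,"turn":0,"gripper":-1}
    - {"dx":0,"dy":0,"dz":-3,"turn":0,"gripper":-1}
    - {"dx":0,"dy":0,"dz":-7,"turn":0,"gripper":-1}
    - {"dx":0,"dy":0,"dz":-11,"turn":0,"gripper":-1}

```text
t: 22.65
position: [450.7, -399.1, 218.6]
orientation: [-0.001, 3.141, -0.001]
wrist_force: [-0.3, 0.9, -1.5]
gripper_width: 0.678
finger_force: 43.3
```

Call:
jog_arm:
  moves:
    - {"dx":-1,"dy":3,"dz":0,"turn":0,"gripper":-1}
    - {"dx":-2,"dy":8,"dz":0,"turn":0,"gripper":-1}
    - {"dx":-4,"dy":13,"dz":0,"turn":0,"gripper":-1}
    - {"dx":-6,"dy":18,"dz":0,"turn":0,"gripper":-1}
    - {"dx":-8,"dy":23,"dz":0,"turn":0,"gripper":-1}
    - {"dx":-9.5,"dy":28,"dz":0,"turn":0,"gripper":-1}
    - {"dx":-11,"dy":33,"dz":0,"turn":0,"gripper":-1}
    - {"dx":-13,"dy":38,"dz":0,"turn":0,"gripper":-1}

```text
t: 23.65
position: [581.0, -17.4, 218.1]
orientation: [-0.001, 3.14, -0.001]
wrist_force: [0.9, -0.4, -1.5]
gripper_width: 0.681
finger_force: 43.2
```

Call:
jog_arm:
  moves:
    - {"dx":-2,"dy":5,"dz":0,"turn":0,"gripper":-1}
    - {"dx":-4,"dy":10,"dz":0,"turn":0,"gripper":-1}
    - {"dx":-5.5,"dy":15,"dz":0,"turn":0,"gripper":-1}
    - {"dx":-6.5,"dy":19,"dz":0,"turn":0,"gripper":-1}
    - {"dx":-6.7,"dy":20.5,"dz":0,"turn":0,"gripper":-1}
    - {"dx":-6.7,"dy":20.5,"dz":0,"turn":0,"gripper":-1}
    - {"dx":-6.7,"dy":20.5,"dz":2,"turn":0,"gripper":-1}
    - {"dx":-6.7,"dy":20.5,"dz":4,"turn":0,"gripper":-1}

```text
t: 24.65
position: [646.9, 184.5, 174.6]
orientation: [-0.002, -3.141, 0.001]
wrist_force: [-0.4, -0.1, -2.0]
gripper_width: 0.674
finger_force: 43.3
```

Call:
jog_arm:
  moves:
    - {"dx":0,"dy":0,"dz":2,"turn":0,"gripper":-1}
    - {"dx":0,"dy":0,"dz":4,"turn":0,"gripper":-1}
    - {"dx":0,"dy":0,"dz":5.5,"turn":0,"gripper":-1}
    - {"dx":0,"dy":0,"dz":6.1,"turn":0,"gripper":-1}
    - {"dx":0,"dy":0,"dz":6.3,"turn":0,"gripper":-1}
    - {"dx":0,"dy":0,"dz":6.5,"turn":0,"gripper":-1}
    - {"dx":0,"dy":0,"dz":6.6,"turn":0,"gripper":-1}
    - {"dx":0,"dy":0,"dz":6.6,"turn":0,"gripper":-1}

```text
t: 25.65
position: [647.5, 186.1, 110.7]
orientation: [-0.001, 3.141, 0.0]
wrist_force: [-0.4, -0.1, -0.6]
gripper_width: 0.679
finger_force: 43.3
```

Now release on the hotplate and head for the tin on the cork mat at (642,-189).

Call:
jog_arm:
  moves:
    - {"dx":0,"dy":0,"dz":0.1,"turn":0,"gripper":-1}
    - {"dx":0,"dy":0,"dz":0.2,"turn":0,"gripper":-1}
    - {"dx":0,"dy":0,"dz":0.2,"turn":0,"gripper":0.6}
    - {"dx":0,"dy":0,"dz":0.2,"turn":0,"gripper":1}
    - {"dx":0,"dy":0,"dz":0.2,"turn":0,"gripper":1}
    - {"dx":0,"dy":0,"dz":0.2,"turn":0,"gripper":1}
    - {"dx":0,"dy":0,"dz":-3,"turn":0,"gripper":1}
    - {"dx":0,"dy":0,"dz":-8,"turn":0,"gripper":1}

```text
t: 26.65
position: [645.7, 185.8, 188.7]
orientation: [0.001, -3.137, 0.001]
wrist_force: [1.4, 0.4, 0.0]
gripper_width: 1.002
finger_force: 0.0
```

Call:
jog_arm:
  moves:
    - {"dx":0,"dy":0,"dz":-4,"turn":0,"gripper":1}
    - {"dx":2,"dy":-5,"dz":-5,"turn":0,"gripper":1}
    - {"dx":3,"dy":-11,"dz":-5,"turn":0,"gripper":1}
    - {"dx":3,"dy":-17,"dz":-5,"turn":0,"gripper":1}
    - {"dx":3,"dy":-23,"dz":-5,"turn":0,"gripper":1}
    - {"dx":2,"dy":-29,"dz":-5,"turn":0,"gripper":1}
    - {"dx":0.6,"dy":-34.5,"dz":-5,"turn":0,"gripper":1}
    - {"dx":0.6,"dy":-37.5,"dz":-5,"turn":0,"gripper":1}

```text
t: 27.65
position: [641.7, -192.2, 240.1]
orientation: [0.003, 3.141, -0.001]
wrist_force: [-0.1, -0.4, 0.6]
gripper_width: 0.996
finger_force: 0.0
```

Run:
```python
from h import *
manip.grab_frame('top');manip.grab_frame('top');print(manip.sense()['position']);a=save('wrist','w7');b=save('top','t7');print(manip.sense()['position'])
cv2.imwrite('pics/w7c.png',np.hstack([a[:,:,::-1],cv2.resize(b[155:255,187:244,::-1],(240,420),interpolation=cv2.INTER_CUBIC)]))
```

```text
[ 641.12598929 -192.80078942  239.85389883]
[ 641.29054058 -189.09697719  239.95150108]
```

View pics/w7c.png

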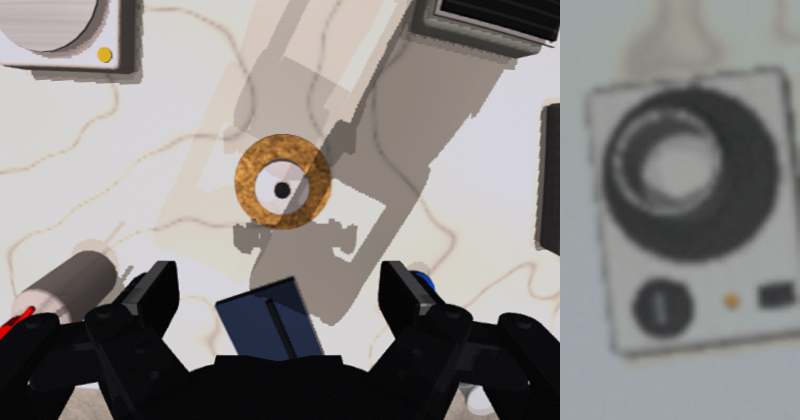

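The beaker is on the hotplate, upright. The tin's knob is at (282,189), centred under the gripper.

Call:
jog_arm:
  moves:
    - {"dx":0,"dy":0,"dz":5,"turn":0,"gripper":1}
    - {"dx":0,"dy":0,"dz":10,"turn":0,"gripper":1}
    - {"dx":0,"dy":0,"dz":15,"turn":0,"gripper":1}
    - {"dx":0,"dy":0,"dz":18,"turn":0,"gripper":1}
    - {"dx":0,"dy":0,"dz":18.9,"turn":0,"gripper":1}
    - {"dx":0,"dy":0,"dz":18.9,"turn":0,"gripper":-1}
    - {"dx":0,"dy":0,"dz":18.9,"turn":0,"gripper":-1}
    - {"dx":0,"dy":0,"dz":18.9,"turn":0,"gripper":-1}

```text
t: 28.85
position: [642.6, -189.3, 53.2]
orientation: [-0.001, 3.139, -0.002]
wrist_force: [-0.1, -0.6, 0.7]
gripper_width: 0.377
finger_force: 0.0
```

Call:
jog_arm:
  moves:
    - {"dx":0,"dy":0,"dz":0,"turn":0,"gripper":-1}
    - {"dx":0,"dy":0,"dz":0,"turn":0,"gripper":-1}
    - {"dx":0,"dy":0,"dz":-0.3,"turn":0,"gripper":-1}
    - {"dx":0,"dy":0,"dz":-1,"turn":0,"gripper":-1}
    - {"dx":0,"dy":0,"dz":-4,"turn":0,"gripper":-1}
    - {"dx":0,"dy":0,"dz":-8,"turn":0,"gripper":-1}
    - {"dx":0,"dy":0,"dz":-13,"turn":0,"gripper":-1}
    - {"dx":0,"dy":0,"dz":-14,"turn":0,"gripper":-1}

```text
t: 29.85
position: [643.7, -189.8, 196.4]
orientation: [-0.001, 3.135, -0.005]
wrist_force: [0.9, -0.2, -1.3]
gripper_width: 0.154
finger_force: 39.0
```

Run:
```python
from h import *
a=save('wrist','w8');b=save('scene','s8');s=manip.sense();print(s['position'],s['gripper_width'],s['wrist_force'],s['finger_force'])
cv2.imwrite('pics/w8c.png',np.hstack([a[120:,120:440,::-1],cv2.resize(b[190:310,190:310,::-1],(300,300),interpolation=cv2.INTER_CUBIC)]))
```

```text
[ 642.20157431 -189.15476593  192.89514068] 0.15681760894362484 [ 0.4239887  -0.17842556 -0.24975599] 39.034782756934874
```

View pics/w8c.png

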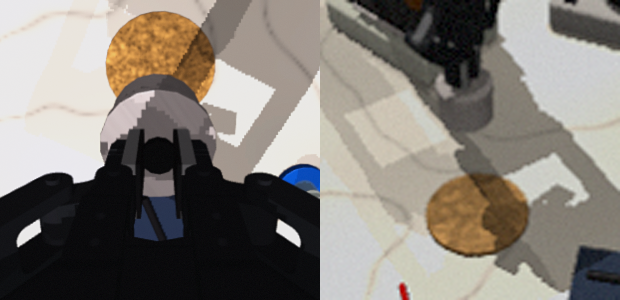

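The tin hangs upright from its knob, held firmly at 39 N, because the descent stopped short. I'll carry it gently to the balance this way; its seated TCP height there should be about 115 mm.

Call:
jog_arm:
  moves:
    - {"dx":0.5,"dy":-0.5,"dz":0,"turn":0,"gripper":-1}
    - {"dx":2,"dy":-2,"dz":0,"turn":0,"gripper":-1}
    - {"dx":4,"dy":-4.5,"dz":0,"turn":0,"gripper":-1}
    - {"dx":6,"dy":-7,"dz":0,"turn":0,"gripper":-1}
    - {"dx":8,"dy":-9.2,"dz":0,"turn":0,"gripper":-1}
    - {"dx":10,"dy":-11.5,"dz":0,"turn":0,"gripper":-1}
    - {"dx":12,"dy":-13.7,"dz":0,"turn":0,"gripper":-1}
    - {"dx":14,"dy":-16,"dz":0,"turn":0,"gripper":-1}

```text
t: 30.95
position: [499.1, -350.0, 189.8]
orientation: [-0.0, -3.14, -0.002]
wrist_force: [0.6, -0.2, -1.0]
gripper_width: 0.152
finger_force: 39.0
```

Call:
jog_arm:
  moves:
    - {"dx":2,"dy":-2.2,"dz":0,"turn":0,"gripper":-1}
    - {"dx":3.5,"dy":-4,"dz":0,"turn":0,"gripper":-1}
    - {"dx":4.4,"dy":-4.9,"dz":0,"turn":0,"gripper":-1}
    - {"dx":4.6,"dy":-5.1,"dz":1,"turn":0,"gripper":-1}
    - {"dx":4.6,"dy":-5.1,"dz":2.5,"turn":0,"gripper":-1}
    - {"dx":4.6,"dy":-5.1,"dz":4,"turn":0,"gripper":-1}
    - {"dx":4.6,"dy":-5.1,"dz":5,"turn":0,"gripper":-1}
    - {"dx":4.6,"dy":-5.1,"dz":5.5,"turn":0,"gripper":-1}

```text
t: 31.95
position: [455.7, -399.3, 135.1]
orientation: [0.002, -3.141, -0.002]
wrist_force: [0.3, 1.0, -0.8]
gripper_width: 0.159
finger_force: 39.0
```

Run:
```python
from h import *
a=save('wrist','w9');b=save('scene','s9');s=manip.sense();print(s['position'],s['gripper_width'],s['wrist_force'],s['finger_force'])
cv2.imwrite('pics/w9c.png',np.hstack([a[120:,120:440,::-1],cv2.resize(b[230:330,85:185,::-1],(300,300),interpolation=cv2.INTER_CUBIC)]))
```

```text
[ 455.63480398 -399.5902465   135.54621342] 0.14985255630571642 [-0.46307724  0.64086356  0.0581084 ] 39.04018623463344
```

View pics/w9c.png

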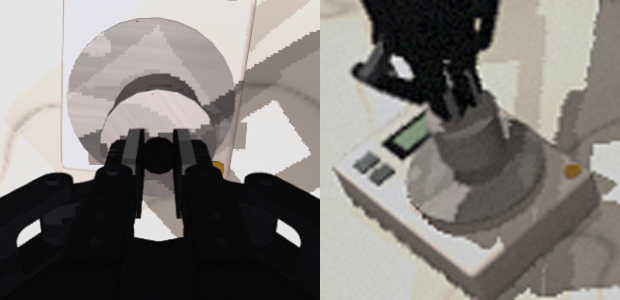

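The tin is still upright, about 2 cm above the pan and over its middle. I lower it in small steps.

Call:
jog_arm:
  moves:
    - {"dx":0,"dy":0,"dz":0.5,"turn":0,"gripper":-1}
    - {"dx":0,"dy":0,"dz":1,"turn":0,"gripper":-1}
    - {"dx":0,"dy":0,"dz":1.4,"turn":0,"gripper":-1}
    - {"dx":0,"dy":0,"dz":1.6,"turn":0,"gripper":-1}
    - {"dx":0,"dy":0,"dz":1.7,"turn":0,"gripper":-1}
    - {"dx":0,"dy":0,"dz":1.7,"turn":0,"gripper":-1}
    - {"dx":0,"dy":0,"dz":1.7,"turn":0,"gripper":-1}
    - {"dx":0,"dy":0,"dz":1.7,"turn":0,"gripper":-1}

```text
t: 33.05
position: [455.7, -400.1, 119.4]
orientation: [-0.001, 3.141, -0.0]
wrist_force: [0.5, 0.2, -1.4]
gripper_width: 0.151
finger_force: 39.0
```

Call:
jog_arm:
  moves:
    - {"dx":0,"dy":0,"dz":0.1,"turn":0,"gripper":-1}
    - {"dx":0,"dy":0,"dz":0.1,"turn":0,"gripper":-1}
    - {"dx":0,"dy":0,"dz":0.2,"turn":0,"gripper":-1}
    - {"dx":0,"dy":0,"dz":0.2,"turn":0,"gripper":-1}
    - {"dx":0,"dy":0,"dz":0.2,"turn":0,"gripper":-1}
    - {"dx":0,"dy":0,"dz":0.2,"turn":0,"gripper":-1}
    - {"dx":0,"dy":0,"dz":0.2,"turn":0,"gripper":-1}
    - {"dx":0,"dy":0,"dz":0.2,"turn":0,"gripper":-1}

```text
t: 34.05
position: [455.6, -400.1, 117.3]
orientation: [0.001, -3.142, 0.0]
wrist_force: [-0.6, -0.7, -0.4]
gripper_width: 0.152
finger_force: 39.0
```

Call:
jog_arm:
  moves:
    - {"dx":0,"dy":0,"dz":0.1,"turn":0,"gripper":-1}
    - {"dx":0,"dy":0,"dz":0.1,"turn":0,"gripper":-1}
    - {"dx":0,"dy":0,"dz":0.2,"turn":0,"gripper":-1}
    - {"dx":0,"dy":0,"dz":0.2,"turn":0,"gripper":-1}
    - {"dx":0,"dy":0,"dz":0.2,"turn":0,"gripper":-1}
    - {"dx":0,"dy":0,"dz":0.2,"turn":0,"gripper":-1}
    - {"dx":0,"dy":0,"dz":0.2,"turn":0,"gripper":-1}
    - {"dx":0,"dy":0,"dz":0.2,"turn":0,"gripper":-1}

```text
t: 35.05
position: [455.7, -400.1, 115.3]
orientation: [-0.001, 3.142, -0.0]
wrist_force: [1.3, -0.0, -0.5]
gripper_width: 0.149
finger_force: 39.0
```

Call:
jog_arm:
  moves:
    - {"dx":0,"dy":0,"dz":0.1,"turn":0,"gripper":-1}
    - {"dx":0,"dy":0,"dz":0.1,"turn":0,"gripper":-1}
    - {"dx":0,"dy":0,"dz":0.1,"turn":0,"gripper":-1}
    - {"dx":0,"dy":0,"dz":0.1,"turn":0,"gripper":-1}
    - {"dx":0,"dy":0,"dz":0.1,"turn":0,"gripper":-1}
    - {"dx":0,"dy":0,"dz":0.1,"turn":0,"gripper":-1}
    - {"dx":0,"dy":0,"dz":0.1,"turn":0,"gripper":-1}
    - {"dx":0,"dy":0,"dz":0.1,"turn":0,"gripper":-1}

```text
t: 36.05
position: [455.8, -400.3, 114.5]
orientation: [-0.001, 3.141, -0.001]
wrist_force: [0.1, -1.5, 3.3]
gripper_width: 0.152
finger_force: 39.3
```

Contact at 3.3 N upward at 114.5 mm, so the tin is seated. I release it, back off and check.

Call:
jog_arm:
  moves:
    - {"dx":0,"dy":0,"dz":0,"turn":0,"gripper":-0.5}
    - {"dx":0,"dy":0,"dz":0,"turn":0,"gripper":0}
    - {"dx":0,"dy":0,"dz":0,"turn":0,"gripper":1}
    - {"dx":0,"dy":0,"dz":0,"turn":0,"gripper":1}
    - {"dx":0,"dy":0,"dz":0,"turn":0,"gripper":1}
    - {"dx":0,"dy":0,"dz":-3,"turn":0,"gripper":1}
    - {"dx":0,"dy":0,"dz":-8,"turn":0,"gripper":1}
    - {"dx":0,"dy":0,"dz":-13,"turn":0,"gripper":1}

```text
t: 37.05
position: [455.4, -399.8, 245.4]
orientation: [0.001, -3.141, -0.001]
wrist_force: [-0.1, -0.5, -0.7]
gripper_width: 1.001
finger_force: 0.0
```

Call:
jog_arm:
  moves:
    - {"dx":5,"dy":0,"dz":0,"turn":0,"gripper":1}
    - {"dx":9,"dy":0,"dz":0,"turn":0,"gripper":1}
    - {"dx":9,"dy":0,"dz":0,"turn":0,"gripper":1}
    - {"dx":9,"dy":0,"dz":0,"turn":0,"gripper":1}
    - {"dx":9,"dy":0,"dz":0,"turn":0,"gripper":1}
    - {"dx":9,"dy":0,"dz":0,"turn":0,"gripper":1}
    - {"dx":9,"dy":0,"dz":0,"turn":0,"gripper":1}
    - {"dx":9,"dy":0,"dz":0,"turn":0,"gripper":1}

```text
t: 38.05
position: [365.8, -400.0, 244.2]
orientation: [0.002, -3.141, -0.0]
wrist_force: [0.5, -0.2, 0.5]
gripper_width: 0.999
finger_force: 0.0
```

Run:
```python
from h import *
b=save('top','t9')
im=cv2.imread('pics/t9.png')
def c(x,y,w=66,h=75,k=4):
    p=cv2.resize(im[y:y+h,x:x+w],None,fx=k,fy=k,interpolation=cv2.INTER_CUBIC)
    for i in range(0,w,10):cv2.putText(p,str(x+i),(i*k,8),0,.3,(0,0,255));cv2.line(p,(i*k,8),(i*k,14),(0,0,255))
    for j in range(10,h,10):cv2.putText(p,str(y+j),(0,j*k+3),0,.3,(0,0,255));cv2.line(p,(20,j*k),(26,j*k),(0,0,255))
    return p
cv2.imwrite('pics/m9.png',np.vstack([np.hstack([c(103,228),c(187,165),c(247,245)]),np.hstack([c(405,235),c(322,165),c(265,120)])]))
```

```text
(no output)
```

View pics/m9.png

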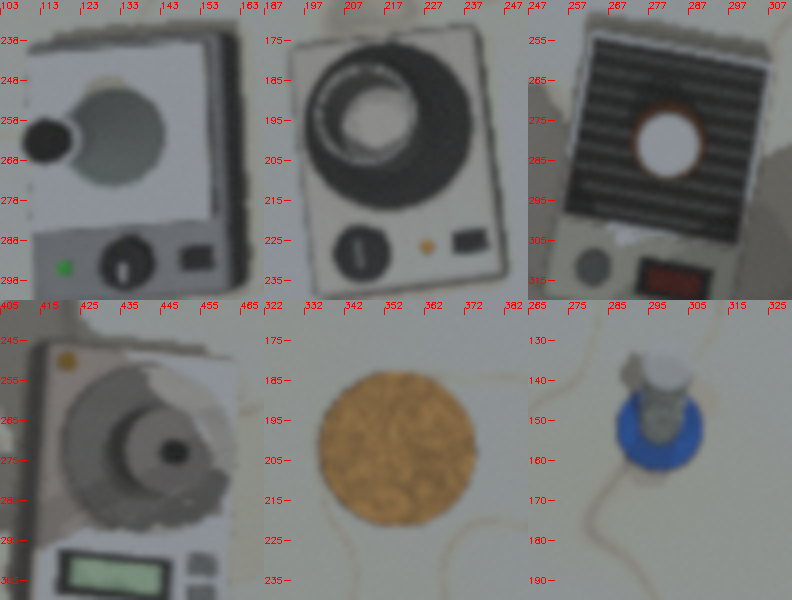

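The tin knob is at (448.5,273), flask foot at about (131.8,262), beaker rim at (212.3,193.3) and bottle cap at (282,281.3). The cylinder foot has not moved from (298,152.5).

Run:
```python
from h import *
f=lambda u,v,z:onz('top',(u,v),z)[:2]
for k,a,b in(('tin',f(448.5,273,124),f(441.5,271.5,70)),('flask',f(131.8,262.2,72),f(133.3,261,70)),('flaskTop',f(114.7,262.9,192),f(133.3,261,70)),('beaker',f(212.3,193.3,146),f(218.3,196.5,70)),('bottle',f(282,281.3,166),f(281.6,280.1,70))):print(k,a.round(1),b.round(1),np.hypot(*(a-b)).round(1))
```

```text
tin [ 454.2 -400.1] [ 455.7 -401.7] 2.2
flask [474.8 404.7] [477.8 401.6] 4.4
flaskTop [475.6 404.3] [477.8 401.6] 3.5
beaker [647.2 187.4] [648.8 183.5] 4.2
bottle [433.3  13.1] [430.4  14.4] 3.1
```

All are within 5 mm of the plate middles, upright and released.

```bash
python3 -c "
from station import manip
print(manip.finish_job())"
```

```text
the job is handed in; nothing more can be done
None
```

I handed the job in at about 38 s: all four vessels stand upright and released on their own apparatus, within about 5 mm of the plate middles by the top camera, and the measuring cylinder was not moved; the tin was carried to the balance by its knob because one descent stopped short, and the hand-in gave no verdict back.

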